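# Offer up a hinge leaf for pinning

### The job

Pick up the loose hinge leaf that has a single knuckle, by its upright lug, and offer it up to the leaf screwed on the grey jamb block: lower its knuckle gently into the gap between the two fixed knuckles, plate level and pointing away from the block, so that the three holes line up for the pin. Finish while still gripping it there, holding it steady and lined up (let go and it would fall); do not fit the pin. Leave the two-knuckle leaf, the pin and everything else where they are.

Things in the scene. Friction and masses are not known exactly. Their poses are not given: they have to be found in the camera images.
- jamb: Grey block fixed on the table, 80 (x) x 94 (y) mm, 50 mm high, steel hinge leaf 6 mm thick screwed on top. Origin: centre of its underside; x from the knuckle side (near the robot, yaw within 0.3 rad) to the back, y along the hinge. Two fixed knuckles, tubes along y, 20 mm outside, 10 mm bore, at y = 13.5 to 33.5 and -33.5 to -13.5, axis at x = -52, z = 60 mm; gap of 27 mm between.
- jamb_bore (a point): Point on the fixed knuckles' axis in the middle of the gap (block frame -52, 0, 60 mm; axes as jamb): the single knuckle's bore centre belongs here. A small lip of the block lies under the gap, 1 mm below a lined-up leaf; the fixed leaf's edge (z = 50 to 56 mm) lies about 1 mm behind a lined-up knuckle. Light touch there is all right.
- single_leaf: Loose steel leaf to hold, 0.15 to 0.31 kg, lying flat, left or right in front of the block, yaw within 0.5 rad. Plate x = -32 to 26, y = -33 to 33, 6 mm thick; on it an upright lug to grip: x = -22 to 22, 12 mm thick in y, z = 6 to 52 mm. One knuckle on the +x edge. Origin: underside, below the lug's middle; y along the hinge, z up. Lined up: block's yaw, underside at z = 50 mm.
- single_leaf_bore (a point): Centre of the single knuckle's bore (leaf frame x = 40, y = 0, z = 10 mm). The knuckle is a tube along y, 20 mm outside, 10 mm bore, 22 mm long, joined to the plate by a tongue just as wide. Lined up, the leaf's origin is thus 92 mm from the block's, along the block's -x.
- double_leaf: The other loose leaf, lying on the opposite side: same plate and lug, but two knuckles with a gap between them, like the fixed leaf, so it cannot mesh. Origin as for single_leaf. To be left alone.
- hinge_pin: Loose steel pin, 8 mm thick, 78 mm long with a 32 mm crossbar as head, lying on the table. Origin: on the table under its middle; x along the pin. To be left alone.
- insert_tray: Small black tray of brass inserts, 62 x 90 x 22 mm, loose. Origin: centre of underside. To be left alone.
- dust_brush: Flat dusting brush with wooden handle, 24 x 168 x 10 mm, lying behind the block. Origin: centre of underside. To be left alone.
- silicone_oil: White dosing bottle, 38 mm across, 105 mm high, standing beyond the block. Origin: centre of underside. To be left alone.
Mind the look-alikes: they are no part of the job. Leave any yellow look-alike of the single_leaf alone. What is shaped like the jamb but green is not meant.

How it is judged (in metres and radians):
On the way:
1. the single-knuckle leaf is gripped and lifted clear of the table (height (world z) of single_leaf above 0.02 m and contact force between the fingers and single_leaf above 2 N), for 0.2 s.
At the end, for the whole second after the job is handed in: The single-knuckle leaf is still gripped (over 2 N) and still; its bore centre is within 3 mm of the fixed axis across and in height, within 3.5 mm of mid-gap along it; hinge lines parallel within 0.08 rad, plate level within 0.09 rad and on the side away from the block (x of single_leaf_bore in the frame of jamb_bore between -0.003 and 0.003 m and y of single_leaf_bore in the frame of jamb_bore between -0.0035 and 0.0035 m and z of single_leaf_bore in the frame of jamb_bore between -0.003 and 0.003 m and x of single_leaf in the frame of jamb_bore below -0.03 m and angle between the y axis of single_leaf and the y axis of jamb, either way round below 0.08 rad and angle between single_leaf's own z axis and vertical below 0.09 rad and contact force between the fingers and single_leaf above 2 N and linear speed of single_leaf below 0.02 m/s); the arm keeps its last pose, push and grip.
It fails at once if the two-knuckle leaf, the pin, the tray, the brush or the bottle is disturbed (moved more than 20 mm) (distance of any of double_leaf, hinge_pin, insert_tray, dust_brush, silicone_oil from where it was at the start of the episode above 0.02 m).
It fails at once if the leaf is rammed against the block (more than 40 N) (contact force between single_leaf and jamb above 40 N).
It also fails if it takes over 38 s, if anything falls off the work surface, if the arm or the gripper's body presses on something with over 40 N, if the wrist force passes 120 N, or if a joint passes its speed limit or range.

### The arm

A 6-joint arm with a two-finger parallel gripper is mounted at the origin on a cart in front of the work surface, level with it; the furniture and walls round the work are solid. World frame = base frame: x ahead of the robot, y to its left, z up, the work surface at z = 0. Lengths are in m, angles in degrees, forces in N, time in s.
With the tool pointing down it reaches from about 0.4 to 0.825 m from the base axis. Payload 7 kg.
Tool frame: the origin (TCP) lies between the finger pads; the fingertips stand 22 mm ahead of it and the grasp point (between the pads) lies 3 mm ahead of it; z points along the fingers, y is the line along which they close (so a half turn about z gives the same grasp; the last joint's range is limited). The gripper opens to 88 mm and grips with 3 to 60 N. Pads are 19 mm wide; open, the fingers measure 130 mm over their backs; the gripper's body (78 mm by 193 mm) begins 47 mm behind the grasp point.
Start: joints at [-49.727, 20.546, 0.682, 0, -70.136, -16.507], TCP at [0.272, -0.618, 0.249] pointing down, gripper open.
Joint ranges: [-176.03, 176.03], [-82.01, 121.73], [-58.28, 71.71], [-173.87, 95.51], [-174.79, -0.11], [-173.66, 173.66]. Speed limits (degrees/s): [136.94, 136.94, 172.46, 180, 180, 180].

### API

Orientations are given as [roll, pitch, yaw] about the fixed x, y, z axes, in that order (R = Rz(yaw) Ry(pitch) Rx(roll)).
In Python, from plant import ctrl gives the robot as it stands.
- The arm moves only by the tool apply_moves, never from a script. Its argument "targets" is a list of rows, each an object with "travel": the shift along the tool's x, y, z in mm, a list of three; "roll": the turn about the tool's z in degrees; "jaw": the finger opening in mm, from 0 to 87.6. In form: [{"travel": [tx, ty, tz], "roll": roll, "jaw": jaw}, ...]. A call has 1 to 10 rows; each row shifts and turns the commanded pose from where the row before left it, along the tool's axes as they then stand; what a row does not reach is not made up. A row lasts 1/10 s, in which the tool goes at most 50 mm and 8.59 degrees, less where a joint would pass 70% of its speed; a pose out of reach is approached as far as the arm can. A call with a gripper value outside its range is refused whole. The fingers move at their own pace and stop on an object; the grip force is fixed at half the most. Time passes only in rows, so rows that do not move let the fingers close. It gives the time, the measured TCP pose, the force, the opening and the grip force at its end, in the units of the state.
- ctrl.get_obs(): the state, without advancing time (a new reading comes with each control period).
- ctrl.snapshot(name): name is "scene" or "top" or "wrist"; returns the picture (480x640x3 uint8, red, green, blue); there is no depth.
- ctrl.calibration(name): a dict with "K" (3x3 intrinsics, pixels), "dist_coeffs" ([k1, k2, p1, p2, k3] as OpenCV has them; the pictures are not rectified), "extrinsics" (4x4, takes a point from camera to world coordinates); the wrist camera has in their place "hand_eye" (4x4, takes a point from camera to tool coordinates, whose origin is the TCP and whose axes are the flange's). Camera axes: x right, y down, z forward; pixel columns grow to the right and rows downward; lengths in m; the calibration is good to about 2 mm. A picture is of the moment at which its call begins: read the wrist's pose just before it. calibration takes no time and is no camera call.
- ctrl.close_job(): hands the job in; it is judged then, once.
The state is a dict: "clock": time; "joint_pos": joint angles; "qvel": joint speeds; "tau": joint torques, N m; "tool_pos": TCP position; "orientation": TCP orientation; "force": force on the tool from outside, world axes, zero at the start; "moment": the same for the moment, N m; "opening": finger opening in m; "gripper_force": force on a finger pad.
Only numpy, scipy, OpenCV 4.12 (cv2) and the standard library are available. Lean on these libraries where they do the work, as an engineer would, in place of code of your own. Each camera call takes 0.05 s, during which the arm holds its last target. There are 200 camera calls.

## Working session

There is one attempt and no reset: what is moved stays moved. The work goes in short steps, Python scripts to look and compute and a tool call to move; the robot and the scene stay as the last step left them, time stands still between calls to the robot, and variables do not carry over. Pictures are saved under pics/ and viewed, at most 10 in all, crops included, and the job is handed in when it is done.

Besides the shell and the picture viewer there is one more tool, called after "Call:" in YAML: its name, and indented under it one key for each argument. apply_moves: Moves the arm, as the interface text tells. Its arguments: {"type":"object","properties":{"targets":{"type":"array","items":{"type":"object","properties":{"travel":{"type":"array","items":{"type":"number"}},"roll":{"type":"number"},"jaw":{"type":"number"}}}}},"required":["targets"]}

```bash
mkdir -p pics; ls; python3 - <<'E'
from plant import ctrl
import cv2, numpy as np
np.set_printoptions(precision=4,suppress=True)
o=ctrl.get_obs(); print(o)
for n in("top","scene"):
    im=ctrl.snapshot(n); cv2.imwrite(f"pics/{n}0.png",im[...,::-1]); c=ctrl.calibration(n); print(n,c)
print(ctrl.calibration("wrist"))
E
```

```text
pics
{'clock': 0.0, 'joint_pos': array([-49.7275,  20.5924,   0.633 ,  -0.0221, -70.1355, -16.5061]), 'qvel': array([-0.0727,  0.01  , -0.0451,  0.0187,  0.063 ,  0.0135]), 'tau': array([ -0.0003, -58.2719,  29.3059,   6.9974,   0.0068,  -0.0002]), 'tool_pos': array([ 0.2718, -0.6173,  0.2476]), 'orientation': array([ 179.9031,   -0.007 , -156.2411]), 'force': array([ 0.5171, -0.1015, -0.0914]), 'moment': array([-0.0133,  0.023 , -0.0382]), 'gripper_force': 0.0, 'opening': 0.08759809226981644}
top {'K': array([[452.2108,   0.    , 322.0343],
       [  0.    , 452.2108, 236.0922],
       [  0.    ,   0.    ,   1.    ]]), 'dist_coeffs': array([-0.0714,  0.    ,  0.    ,  0.    ,  0.    ]), 'extrinsics': array([[-0.0096, -0.9909,  0.1341,  0.4081],
       [-0.9999,  0.0077, -0.0151,  0.02  ],
       [ 0.014 , -0.1342, -0.9909,  0.9564],
       [ 0.    ,  0.    ,  0.    ,  1.    ]])}
scene {'K': array([[574.4781,   0.    , 321.2236],
       [  0.    , 574.4781, 241.8568],
       [  0.    ,   0.    ,   1.    ]]), 'dist_coeffs': array([0.0206, 0.    , 0.    , 0.    , 0.    ]), 'extrinsics': array([[-0.6528, -0.4475,  0.6112, -0.1597],
       [-0.7575,  0.3923, -0.5218,  0.6324],
       [-0.0062, -0.8036, -0.5951,  0.7757],
       [ 0.    ,  0.    ,  0.    ,  1.    ]])}
{'K': array([[378.8422,   0.    , 319.3501],
       [  0.    , 378.8422, 239.5168],
       [  0.    ,   0.    ,   1.    ]]), 'dist_coeffs': array([0.0009, 0.    , 0.    , 0.    , 0.    ]), 'hand_eye': array([[ 0.0012, -0.9686, -0.2485,  0.0676],
       [ 1.    ,  0.0012, -0.0001, -0.0001],
       [ 0.0004, -0.2485,  0.9686, -0.1364],
       [ 0.    ,  0.    ,  0.    ,  1.    ]])}
```

View pics/top0.png

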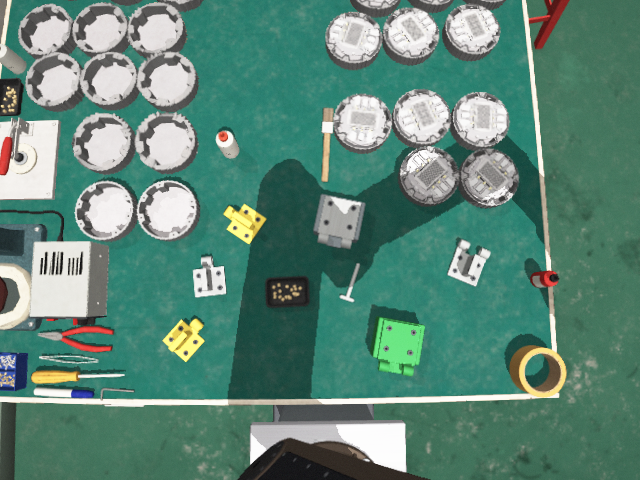

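View pics/scene0.png

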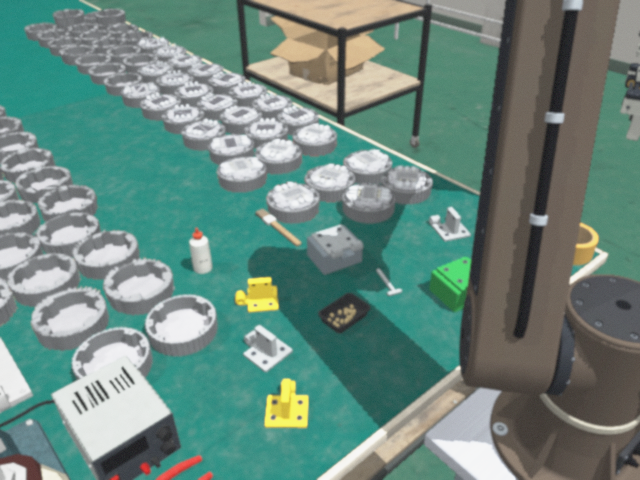

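The top view shows five candidates: a steel leaf at (209,277) with one knuckle toward the block, a steel leaf at (468,260) with two prongs, yellow look-alikes at (245,222) and (184,339), and the green jamb-like block at (399,345). The grey jamb is at (338,220), the tray at (288,292), the pin at (351,283), the brush at (326,145) and the bottle at (227,143). I choose (209,277) and will check it in a close crop.

```bash
cat > h.py <<'E'
import cv2, numpy as np
from scipy.spatial.transform import Rotation as R
np.set_printoptions(precision=4,suppress=True)
def cam(ctrl,n,obs=None):
    c=ctrl.calibration(n)
    if n=="wrist":
        T=np.eye(4);T[:3,:3]=R.from_euler('xyz',obs["orientation"],degrees=True).as_matrix();T[:3,3]=obs["tool_pos"]
        E=T@c["hand_eye"]
    else: E=c["extrinsics"]
    return c["K"],c["dist_coeffs"],E
def ray(C,px):
    K,d,E=C; u=cv2.undistortPoints(np.float64(px).reshape(-1,1,2),K,d)[:,0]
    return E[:3,3],np.c_[u,np.ones(len(u))]@E[:3,:3].T
def plane(C,px,z):
    o,r=ray(C,px); return o+r*((z-o[2])/r[:,2])[:,None]
def proj(C,P):
    K,d,E=C; Ei=np.linalg.inv(E)
    return cv2.projectPoints(np.float64(P).reshape(-1,3),cv2.Rodrigues(Ei[:3,:3])[0],Ei[:3,3],K,d)[0][:,0]
E
python3 - <<'E'
from plant import ctrl
from h import *
im=cv2.imread("pics/top0.png")
C=cam(ctrl,"top")
cr=[cv2.resize(im[y-40:y+40,x-40:x+40],(400,400),interpolation=cv2.INTER_CUBIC) for x,y in((209,277),(338,225))]
cv2.imwrite("pics/crop.png",np.hstack(cr))
print(plane(C,[(209,280),(338,243),(338,210),(468,262),(288,292),(351,283)],0.0))
print(plane(C,[(338,243),(338,210)],0.06)[:, :2])
E
```

```text
[[ 0.4459  0.2449  0.    ]
 [ 0.5225 -0.0285  0.    ]
 [ 0.594  -0.0295  0.    ]
 [ 0.4791 -0.3071  0.    ]
 [ 0.4196  0.078   0.    ]
 [ 0.4373 -0.0547  0.    ]]
[[ 0.5153 -0.0254]
 [ 0.5823 -0.0264]]
```

View pics/crop.png

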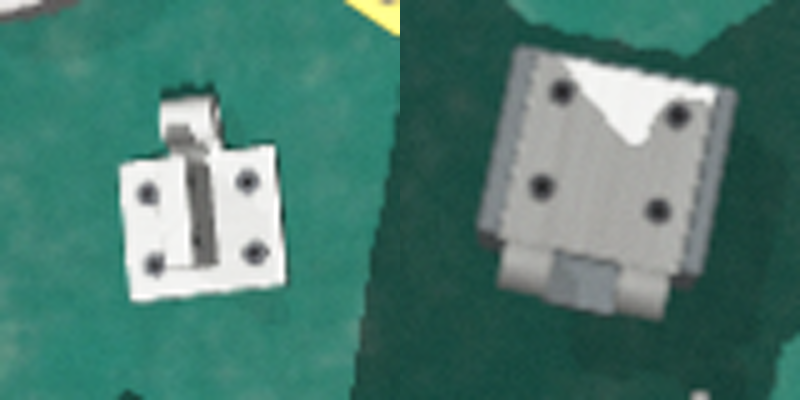

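The left crop confirms the choice: plain steel, one knuckle on the far edge near crop (190,115), lug in the middle. The right crop shows the grey jamb with knuckles at about (525,268) and (640,295). I'll move the wrist camera in front of the jamb first, then over the leaf.

Call:
apply_moves:
  targets:
    - {"travel":[-33,29,0],"roll":0,"jaw":60}
    - {"travel":[-33,29,0],"roll":0,"jaw":60}
    - {"travel":[-33,29,0],"roll":0,"jaw":60}
    - {"travel":[-33,29,0],"roll":0,"jaw":60}
    - {"travel":[-33,29,0],"roll":0,"jaw":60}
    - {"travel":[-33,29,0],"roll":0,"jaw":60}
    - {"travel":[-33,29,0],"roll":0,"jaw":60}
    - {"travel":[-33,29,0],"roll":0,"jaw":60}
    - {"travel":[-33,29,0],"roll":0,"jaw":60}
    - {"travel":[-33,29,0],"roll":0,"jaw":60}

```text
clock: 1.1
tool_pos: [0.4574, -0.2175, 0.2485]
orientation: [180.0, 0.0, -156.2]
force: [1.0, 0.3, 0.2]
opening: 0.0602
gripper_force: 0.0
```

Call:
apply_moves:
  targets:
    - {"travel":[0,0,0],"roll":6,"jaw":60}
    - {"travel":[0,0,0],"roll":6,"jaw":60}
    - {"travel":[0,0,0],"roll":6,"jaw":60}
    - {"travel":[-5,39,0],"roll":0,"jaw":60}
    - {"travel":[-5,39,0],"roll":0,"jaw":60}
    - {"travel":[-5,39,0],"roll":0,"jaw":60}
    - {"travel":[-5,39,0],"roll":0,"jaw":60}
    - {"travel":[-5,39,0],"roll":0,"jaw":60}
    - {"travel":[0,0,0],"roll":0,"jaw":60}
    - {"travel":[0,0,0],"roll":0,"jaw":60}

```text
clock: 2.1
tool_pos: [0.4622, -0.022, 0.2484]
orientation: [-180.0, -0.0, -174.1]
force: [0.3, -1.2, -0.2]
opening: 0.0602
gripper_force: 0.0
```

```bash
cat > snap.py <<'E'
import sys,pickle
from plant import ctrl
from h import *
o=ctrl.get_obs(); im=ctrl.snapshot("wrist"); n=sys.argv[1]
cv2.imwrite(f"pics/{n}.png",im[...,::-1]); pickle.dump((cam(ctrl,"wrist",o),o),open(f"{n}.pkl","wb")); print(o["clock"],o["tool_pos"],o["orientation"],o["force"],o["opening"],o["gripper_force"])
E
python3 snap.py w1
```

```text
2.1 [ 0.4622 -0.022   0.2484] [-179.9987   -0.0251 -174.0921] [ 0.2712 -1.1681 -0.2227] 0.06024182479405193 0.0
```

View pics/w1.png

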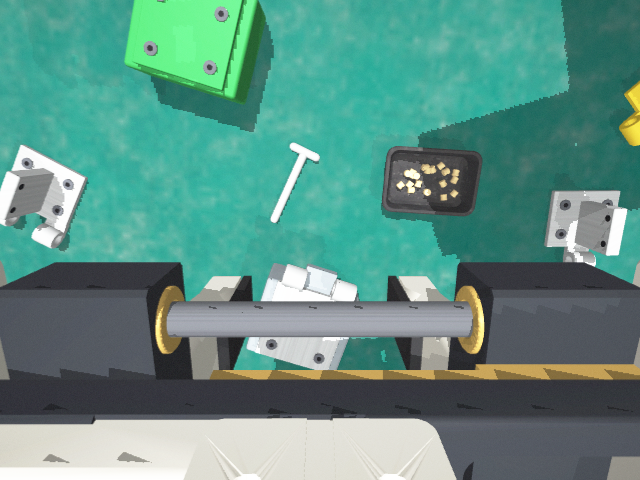

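The wrist view shows what lies toward the robot: fixed knuckles at about (295,277) and (345,290), the single leaf at (585,230), the tray at (432,180) and the pin at (295,183). Where the leaf has to fit, the view would be hidden behind the gripper. I'll turn the tool half round so the camera sits on the block side and sees the fit.

Call:
apply_moves:
  targets:
    - {"travel":[0,0,0],"roll":-8.5,"jaw":60}
    - {"travel":[0,0,0],"roll":-8.5,"jaw":60}
    - {"travel":[0,0,0],"roll":-8.5,"jaw":60}
    - {"travel":[0,0,0],"roll":-8.5,"jaw":60}
    - {"travel":[0,0,0],"roll":-8.5,"jaw":60}
    - {"travel":[0,0,0],"roll":-8.5,"jaw":60}
    - {"travel":[0,0,0],"roll":-8.5,"jaw":60}
    - {"travel":[0,0,0],"roll":-8.5,"jaw":60}
    - {"travel":[0,0,0],"roll":-8.5,"jaw":60}
    - {"travel":[0,0,0],"roll":-8.5,"jaw":60}

```text
clock: 3.15
tool_pos: [0.4622, -0.0242, 0.2483]
orientation: [180.0, -0.0, -89.0]
force: [0.2, -0.3, 0.6]
opening: 0.06
gripper_force: 0.0
```

Call:
apply_moves:
  targets:
    - {"travel":[0,0,0],"roll":-8.5,"jaw":60}
    - {"travel":[0,0,0],"roll":-8.5,"jaw":60}
    - {"travel":[0,0,0],"roll":-8.5,"jaw":60}
    - {"travel":[0,0,0],"roll":-8.5,"jaw":60}
    - {"travel":[0,0,0],"roll":-8.5,"jaw":60}
    - {"travel":[0,0,0],"roll":-8.5,"jaw":60}
    - {"travel":[0,0,0],"roll":-8.5,"jaw":60}
    - {"travel":[0,0,0],"roll":-8.5,"jaw":60}
    - {"travel":[0,0,0],"roll":-5,"jaw":60}
    - {"travel":[0,0,0],"roll":0,"jaw":60}

```text
clock: 4.15
tool_pos: [0.4622, -0.0241, 0.2484]
orientation: [180.0, 0.0, -16.3]
force: [0.3, 0.1, -0.9]
opening: 0.0598
gripper_force: 0.0
```

```bash
python3 snap.py w2
```

```text
4.15 [ 0.4622 -0.0241  0.2484] [179.9817   0.0261 -16.2825] [ 0.3     0.0954 -0.8737] 0.05984461511478493 0.0
```

View pics/w2.png

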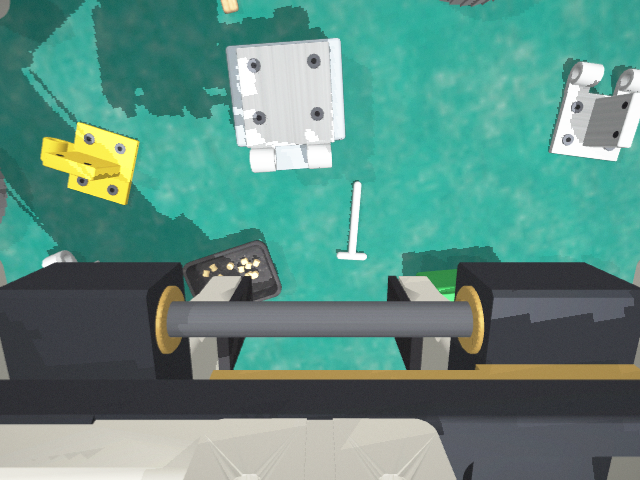

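```bash
python3 - <<'E'
import cv2
im=cv2.imread("pics/w2.png")[30:180,220:350]
cv2.imwrite("pics/c2.png",cv2.resize(im,None,fx=4,fy=4,interpolation=cv2.INTER_CUBIC))
E
```

```text
(no output)
```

View pics/c2.png

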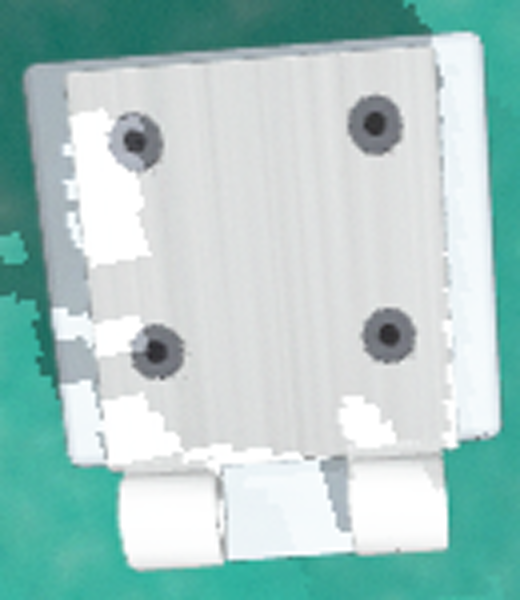

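The crop shows the jamb clearly: outer knuckle ends at crop (123,522) and (447,505), inner ends at (220,520) and (354,507), near tangent line (128,570) to (447,550), and screws at (136,142), (375,124), (388,334) and (157,351).

```bash
cat >> h.py <<'E'
def tang(C,px,yaw,sgn,zax):   # point on axis (height zax) of a 10 mm radius cylinder, yaw rad, from tangent pixel; sgn=+1: axis at larger x
    o,r=ray(C,px); u=np.array([np.cos(yaw),np.sin(yaw),0])
    p=plane(C,px,zax); t=(r@u)/r[:,2]
    return p+sgn*0.010*np.sqrt(1+t**2)[:,None]*u
E
python3 - <<'E'
from h import *; import pickle
C,o=pickle.load(open("w2.pkl","rb"))
f=lambda a:(np.float64(a)+.5)/4-.5+[220,30]
S=plane(C,f([(136,142),(375,124),(388,334),(157,351)]),.056)
print("screws",S, np.linalg.norm(S-np.roll(S,1,0),axis=1))
d=(S[0]-S[1])+(S[3]-S[2]); y1=np.arctan2(-d[0],d[1])
d=(S[0]-S[3])+(S[1]-S[2]); y2=np.arctan2(d[1],d[0])
B=plane(C,f([(128,570),(447,550)]),.06); d=B[0]-B[1]; y3=np.arctan2(-d[0],d[1])
print("yaws",np.degrees([y1,y2,y3]))
yaw=np.mean([y1,y2])
K=plane(C,f([(123,522),(220,520),(354,507),(447,505)]),.07)
ux=np.array([np.cos(yaw),np.sin(yaw),0]);uy=np.array([-ux[1],ux[0],0])
print("ends along y",K@uy*1e3,"outer mid",(K[0]+K[3])@uy/2,"inner mid",(K[1]+K[2])@uy/2,"screw mid",S.mean(0)@uy)
A=tang(C,f([(128,570),(223,563),(357,552),(447,550)]),yaw,1,.06)
print("axis x",A@ux, "screw x",S@ux)
F=plane(C,f([(110,467),(450,447)]),.056); print("front edge x",F@ux)
Bk=plane(C,f([(30,66),(480,34)]),.05); print("back x",Bk@ux,"y",Bk@uy)
ax=(A@ux).mean(); ay=np.mean([K[0]@uy,K[3]@uy,K[1]@uy,K[2]@uy])
print("bore",ax*ux+ay*uy,"yaw",np.degrees(yaw))
E
```

```text
screws [[ 0.5973 -0.0096  0.056 ]
 [ 0.5871 -0.0564  0.056 ]
 [ 0.5481 -0.0477  0.056 ]
 [ 0.5583 -0.0009  0.056 ]] [0.04   0.048  0.0399 0.0479]
yaws [-12.2232 -12.531  -12.6853]
ends along y [127.1397 107.4167  80.0357  61.1793] outer mid 0.0941594602107416 inner mid 0.09372619697504085 screw mid 0.09476268767330302
axis x [0.5117 0.5118 0.5122 0.5113] screw x [0.5854 0.5856 0.5456 0.5455]
front edge x [0.523  0.5222]
back x [0.6021 0.6019] y [0.1393 0.0485]
bore [ 0.52   -0.0179  0.    ] yaw -12.377075709044194
```

Call:
apply_moves:
  targets:
    - {"travel":[0,0,0],"roll":-7.5,"jaw":60}
    - {"travel":[0,0,0],"roll":-7.5,"jaw":60}
    - {"travel":[0,0,0],"roll":-7.5,"jaw":60}
    - {"travel":[-5,-45,5],"roll":0,"jaw":60}
    - {"travel":[-5,-45,5],"roll":0,"jaw":60}
    - {"travel":[-5,-45,5],"roll":0,"jaw":60}
    - {"travel":[-5,-45,5],"roll":0,"jaw":60}
    - {"travel":[-5,-45,5],"roll":0,"jaw":60}
    - {"travel":[-5,-45,5],"roll":0,"jaw":60}
    - {"travel":[0,0,0],"roll":0,"jaw":60}

```text
clock: 5.2
tool_pos: [0.4026, 0.2457, 0.2179]
orientation: [180.0, 0.0, 6.3]
force: [-0.0, 0.3, -0.1]
opening: 0.06
gripper_force: 0.0
```

```bash
python3 snap.py w3
```

```text
5.2 [0.4026 0.2457 0.2179] [179.9916   0.0097   6.2772] [-0.0017  0.2586 -0.0814] 0.05997052403581496 0.0
```

View pics/w3.png

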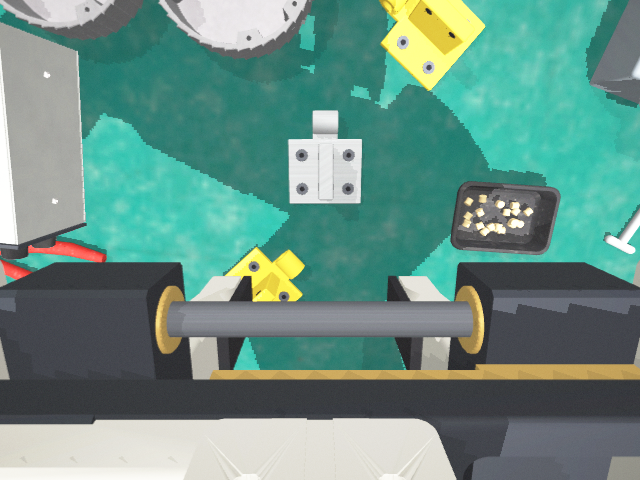

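The view shows the single leaf with plate corners at about (289,140), (361,139), (362,203) and (289,204), holes at (302,155), (348,155), (348,188) and (302,189), the knuckle at (325,122), and the lug top around x = 319–333. I'll refine the holes by blob centroids.

```bash
python3 - <<'E'
from h import *; import pickle
C,o=pickle.load(open("w3.pkl","rb"))
im=cv2.imread("pics/w3.png"); hsv=cv2.cvtColor(im,cv2.COLOR_BGR2HSV)
P=[]
for x,y in((302,155),(348,155),(348,188),(302,189)):
    g=im[y-8:y+9,x-8:x+9].astype(int).sum(2); w=np.clip(450-g,0,None)
    yy,xx=np.mgrid[-8:9,-8:9]; P.append((x+(w*xx).sum()/w.sum(),y+(w*yy).sum()/w.sum()))
print(np.array(P))
S=plane(C,P,.006); print(S,np.linalg.norm(S-np.roll(S,1,0),axis=1))
d=(S[0]-S[1])+(S[3]-S[2]); y1=np.arctan2(-d[0],d[1]); d=(S[0]-S[3])+(S[1]-S[2]); y2=np.arctan2(d[1],d[0])
yaw=(y1+y2)/2; print(np.degrees([y1,y2]))
ux=np.array([np.cos(yaw),np.sin(yaw),0]);uy=np.array([-ux[1],ux[0],0])
# extent profiles: low-saturation pixels
m=(hsv[...,1]<60).astype(np.uint8); n,l,st,_=cv2.connectedComponentsWithStats(m); k=l[170,295]; print(st[k])
L=(l==k); rows=np.where(L[:,325])[0]; print("col325",rows.min(),rows.max()); 
for r in(115,122,130,150,180): c=np.where(L[r])[0]; print(r,c.min(),c.max())
for c in(295,310,340,355): r=np.where(L[:,c])[0]; print(c,r.min(),r.max())
top,bot=[(291+34,rows.min()-.5)],None
A=tang(C,top,yaw,-1,.01); print("knuckle axis x",A@ux,"screws x",S.mean(0)@ux,"y",S.mean(0)@uy)
print("screw mid",S.mean(0))
# plate y edges, lug
E=plane(C,[(288.5,170),(361.5,170)],.006); print("plate y mid",E.mean(0)@uy, (E[0]-E[1])@uy)
g=cv2.cvtColor(im,cv2.COLOR_BGR2GRAY); print(g[172,312:340]); print(g[136:208,326])
E
```

```text
[[301.1401 155.0345]
 [347.9879 154.9022]
 [347.5603 188.4019]
 [301.6121 188.5219]]
[[0.455  0.2674 0.006 ]
 [0.4598 0.2256 0.006 ]
 [0.4299 0.2221 0.006 ]
 [0.4252 0.264  0.006 ]] [0.03   0.0421 0.03   0.0422]
[6.4942 6.5793]
[ 288  110   74   94 5460]
col325 110 203
115 312 337
122 312 337
130 313 337
150 288 361
180 289 360
295 139 203
310 139 203
340 139 203
355 139 203
knuckle axis x [0.5108] screws x 0.4674571975103972 y 0.19280460822551487
screw mid [0.4425 0.2448 0.006 ]
plate y mid 0.19241770594562488 0.06617087536316073
[230 229 230 230 229 225 197 221 234 234 231 232 233 232 234 233 233 236
 236 235 220 200 210 212 212 210 212 211]
[219 218 232 233 244 240 234 226 238 233 232 234 232 232 233 236 235 235
 233 232 231 232 236 237 236 234 234 234 231 232 232 233 234 234 232 232
 234 233 234 235 234 233 232 228 227 232 234 233 236 238 234 232 232 234
 235 233 230 231 233 232 231 232 232 191 205 229 235 151 100 109 104 105]
```

The measured origin is about (0.4456, 0.2449) with yaw 6.5°. The knuckle-to-origin, plate and hole distances agree with the description. I'll go down to the lug.

Call:
apply_moves:
  targets:
    - {"travel":[22,3,0],"roll":-0.3,"jaw":60}
    - {"travel":[21,2.5,0],"roll":0,"jaw":60}
    - {"travel":[0,0,45],"roll":0,"jaw":60}
    - {"travel":[0,0,45],"roll":0,"jaw":60}
    - {"travel":[0,0,40],"roll":0,"jaw":60}
    - {"travel":[0,0,30],"roll":0,"jaw":60}
    - {"travel":[0,0,15],"roll":0,"jaw":60}
    - {"travel":[0,0,5],"roll":0,"jaw":60}
    - {"travel":[0,0,0],"roll":0,"jaw":60}

```text
clock: 6.15
tool_pos: [0.4467, 0.2406, 0.0383]
orientation: [179.9, 0.0, 6.4]
force: [0.4, -0.1, 0.3]
opening: 0.0601
gripper_force: 0.0
```

Call:
apply_moves:
  targets:
    - {"travel":[0,0,0],"roll":0,"jaw":0}
    - {"travel":[0,0,0],"roll":0,"jaw":0}
    - {"travel":[0,0,0],"roll":0,"jaw":0}
    - {"travel":[0,0,0],"roll":0,"jaw":0}
    - {"travel":[0,0,0],"roll":0,"jaw":0}
    - {"travel":[0,0,0],"roll":0,"jaw":0}
    - {"travel":[0,0,0],"roll":0,"jaw":0}
    - {"travel":[0,0,0],"roll":0,"jaw":0}

```text
clock: 6.95
tool_pos: [0.4467, 0.2421, 0.0388]
orientation: [-180.0, -0.0, 6.6]
force: [0.1, 1.1, 1.6]
opening: 0.0118
gripper_force: 30.0
```

Call:
apply_moves:
  targets:
    - {"travel":[0,0,-15],"roll":0,"jaw":0}
    - {"travel":[0,0,-30],"roll":0,"jaw":0}
    - {"travel":[0,0,-40],"roll":0,"jaw":0}
    - {"travel":[0,0,-40],"roll":0,"jaw":0}
    - {"travel":[0,0,-5],"roll":0,"jaw":0}
    - {"travel":[0,0,0],"roll":5,"jaw":0}
    - {"travel":[0,0,0],"roll":5,"jaw":0}
    - {"travel":[0,0,0],"roll":5,"jaw":0}
    - {"travel":[0,0,0],"roll":4,"jaw":0}
    - {"travel":[0,0,0],"roll":0,"jaw":0}

```text
clock: 7.95
tool_pos: [0.446, 0.2411, 0.1677]
orientation: [179.9, 0.1, -12.5]
force: [0.6, 0.0, -1.0]
opening: 0.0123
gripper_force: 30.0
```

Call:
apply_moves:
  targets:
    - {"travel":[7,20,0],"roll":0,"jaw":0}
    - {"travel":[13,40,0],"roll":0,"jaw":0}
    - {"travel":[13,40,0],"roll":0,"jaw":0}
    - {"travel":[13,40,0],"roll":0,"jaw":0}
    - {"travel":[13,40,0],"roll":0,"jaw":0}
    - {"travel":[11,38,0],"roll":0,"jaw":0}
    - {"travel":[7,20,0],"roll":0,"jaw":0}
    - {"travel":[0,0,0],"roll":0,"jaw":0}
    - {"travel":[0,0,0],"roll":0,"jaw":0}
    - {"travel":[0,0,0],"roll":0,"jaw":0}

```text
clock: 8.95
tool_pos: [0.4703, -0.007, 0.1683]
orientation: [180.0, 0.0, -12.4]
force: [-0.4, -0.4, -1.8]
opening: 0.0118
gripper_force: 30.0
```

```bash
python3 snap.py w4
```

```text
8.95 [ 0.4703 -0.007   0.1683] [179.9943   0.0224 -12.3699] [-0.3911 -0.3831 -1.7517] 0.01177065359143758 29.999801516532898
```

View pics/w4.png

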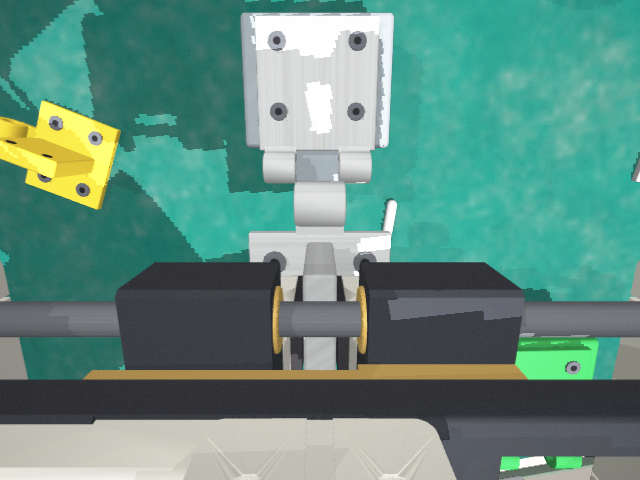

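The view shows the held leaf's knuckle at about x 295–346, rows 183–227, its plate's front edge at row 233, the fixed knuckles at x 263–371, rows 152–183, and the jamb screws at (277,41), (357,41), (356,112) and (279,112). I'll measure edges to sub-pixel precision.

```bash
cat > edges.py <<'E'
import sys,pickle
from h import *
n=sys.argv[1]; C,o=pickle.load(open(f"{n}.pkl","rb")); im=cv2.imread(f"pics/{n}.png")
g=cv2.GaussianBlur(im.astype(float),(3,3),0)
def prof(a,lo,hi):  # sub-pixel strong edges on a colour profile
    d=np.abs(np.gradient(a,axis=0)).sum(1); r=[]
    for i in range(lo,hi):
        if d[i]>22 and d[i]>=d[i-1] and d[i]>d[i+1]:
            q=(d[i-1]-d[i+1])/(2*(d[i-1]-2*d[i]+d[i+1])); r.append((round(i+q,1),int(d[i])))
    return r
for s in sys.argv[2:]:
    k,i,lo,hi=s.split(","); i,lo,hi=int(i),int(lo),int(hi)
    print(s,prof(g[i-1:i+2].mean(0) if k=="r" else g[:,i-1:i+2].mean(1),lo,hi))
E
python3 edges.py w4 r,165,255,380 r,172,255,380 r,195,285,360 r,205,285,360 r,215,285,360 r,245,240,400 c,270,130,260 c,285,130,260 c,310,140,250 c,320,140,250 c,330,140,250 c,350,130,250 c,363,130,250
python3 - <<'E'
from h import *; import pickle
C,o=pickle.load(open("w4.pkl","rb")); im=cv2.imread("pics/w4.png")
P=[]
for x,y in((277,41),(357,41),(356,112),(279,112)):
    w=np.clip(330-im[y-8:y+9,x-8:x+9].astype(int).sum(2),0,None); yy,xx=np.mgrid[-8:9,-8:9]
    P.append((x+(w*xx).sum()/w.sum(),y+(w*yy).sum()/w.sum()))
S=plane(C,P,.056); T=o["tool_pos"]; yaw=np.radians(o["orientation"][2])
M=np.array([[np.cos(yaw),np.sin(yaw)],[-np.sin(yaw),np.cos(yaw)]])
Q=(S-T)[:,:2]@M.T*1e3; print(np.array(P),"\nscrews in tool-yaw frame (x fwd, y left) mm\n",Q,Q.mean(0))
d=(Q[0]-Q[1])+(Q[3]-Q[2]); print(np.degrees(np.arctan2(-d[0],d[1])))
E
```

```text
r,165,255,380 [(np.float64(262.3), 141), (np.float64(294.1), 76), (np.float64(339.8), 57), (np.float64(371.2), 109)]
r,172,255,380 [(np.float64(262.5), 102), (np.float64(294.1), 58), (np.float64(337.0), 33), (np.float64(339.7), 33), (np.float64(370.9), 82)]
r,195,285,360 [(np.float64(293.5), 93), (np.float64(345.2), 100)]
r,205,285,360 [(np.float64(293.4), 80), (np.float64(345.0), 78)]
r,215,285,360 [(np.float64(293.5), 49), (np.float64(344.9), 53)]
r,245,240,400 [(np.float64(248.4), 69), (np.float64(306.1), 49), (np.float64(332.5), 48), (np.float64(356.4), 45), (np.float64(390.4), 141)]
c,270,130,260 [(np.float64(150.0), 29), (np.float64(153.1), 26), (np.float64(177.6), 23), (np.float64(182.7), 50), (np.float64(190.5), 54), (np.float64(231.7), 71), (np.float64(251.8), 100)]
c,285,130,260 [(np.float64(150.4), 34), (np.float64(153.3), 27), (np.float64(178.3), 25), (np.float64(182.7), 56), (np.float64(191.6), 55), (np.float64(231.8), 70), (np.float64(256.4), 52)]
c,310,140,250 [(np.float64(149.0), 79), (np.float64(182.1), 48), (np.float64(226.3), 79), (np.float64(241.8), 59)]
c,320,140,250 [(np.float64(149.0), 76), (np.float64(182.5), 40), (np.float64(226.3), 77), (np.float64(241.7), 50)]
c,330,140,250 [(np.float64(149.0), 73), (np.float64(183.0), 38), (np.float64(226.4), 76), (np.float64(242.1), 55)]
c,350,130,250 [(np.float64(150.2), 33), (np.float64(153.2), 27), (np.float64(177.8), 24), (np.float64(182.9), 44), (np.float64(231.9), 73)]
c,363,130,250 [(np.float64(150.3), 38), (np.float64(153.3), 27), (np.float64(178.4), 24), (np.float64(181.1), 56), (np.float64(183.1), 81), (np.float64(232.0), 69), (np.float64(237.6), 46)]
[[276.2353  40.2366]
 [357.1317  40.3621]
 [355.6129 111.2302]
 [278.0338 111.1863]] 
screws in tool-yaw frame (x fwd, y left) mm
 [[124.7429  25.0309]
 [124.7382 -23.2509]
 [ 84.5709 -23.352 ]
 [ 84.5384  25.0072]] [104.6476   0.8588]
0.01646130138044756
```

```bash
cat > fit.py <<'E'
import sys,pickle
from h import *
# args: name, z offset underside (m below TCP), leaf far/near tangent rows, leaf knuckle cols(row), fixed near tangent rows, fixed cols
def tf(o,P):
    y=np.radians(o["orientation"][2]); M=np.array([[np.cos(y),np.sin(y)],[-np.sin(y),np.cos(y)]])
    return np.c_[(P-o["tool_pos"])[:,:2]@M.T,P[:,2]]*1e3
E
python3 - <<'E'
from fit import *
C,o=pickle.load(open("w4.pkl","rb")); yaw=np.radians(o["orientation"][2]); T=o["tool_pos"]
for zo in(.0378,.0388,.0398):
    zu=T[2]-zo
    a=tf(o,tang(C,[(320,182.5)],yaw,-1,zu+.01)); b=tf(o,tang(C,[(320,226.3)],yaw,1,zu+.01))
    k=tf(o,plane(C,[(293.5,200),(345.1,200)],zu+.02)); p=tf(o,plane(C,[(248.4,245),(390.4,245)],zu+.006)); e=tf(o,plane(C,[(270,231.7),(363,232)],zu+.006))
    print(zo,"axis far/near tangent",a[0,0],b[0,0],"knuckle y",k[:,1],"plate y",p[:,1],"front edge x",e[:,0])
A=tf(o,tang(C,[(270,182.8),(285,182.7),(350,182.9),(363,183)],yaw,1,.06)); print("fixed axis",A[:,0])
K=tf(o,plane(C,[(262.4,168),(294.1,168),(339.8,168),(371.1,168)],.07)); print("ends",K[:,1],(K[0]+K[3])[1]/2,(K[1]+K[2])[1]/2)
F=tf(o,plane(C,[(270,150),(363,150.3),(270,153.2),(320,149)],.056)); print("front edge -41?",F[:,0])
E
```

```text
0.0378 axis far/near tangent 39.01933868340359 40.00751049778729 knuckle y [  9.84   -11.2706] plate y [ 31.8598 -33.4547] front edge x [26.3436 26.2461]
0.0388 axis far/near tangent 38.91654946039978 39.78710728113855 knuckle y [  9.9078 -11.3398] plate y [ 32.0529 -33.65  ] front edge x [26.1081 26.01  ]
0.0398 axis far/near tangent 38.813760237395954 39.566704064489706 knuckle y [  9.9756 -11.4089] plate y [ 32.2461 -33.8454] front edge x [25.8726 25.7739]
fixed axis [50.6211 50.6954 50.6138 50.5591]
ends [ 33.9563  14.6242 -13.2501 -32.3432] 0.8065623984099126 0.687035108861485
front edge -41? [60.9853 60.867  58.9915 61.6442]
```

Call:
apply_moves:
  targets:
    - {"travel":[5,-1.5,0],"roll":0,"jaw":0}
    - {"travel":[5.5,0,0],"roll":0,"jaw":0}
    - {"travel":[0,0,15],"roll":0,"jaw":0}
    - {"travel":[0,0,25],"roll":0,"jaw":0}
    - {"travel":[0,0,14],"roll":0,"jaw":0}
    - {"travel":[0,0,0],"roll":0,"jaw":0}
    - {"travel":[0,0,0],"roll":0,"jaw":0}
    - {"travel":[0,0,0],"roll":0,"jaw":0}

```text
clock: 9.8
tool_pos: [0.4819, -0.0078, 0.1155]
orientation: [-180.0, -0.1, -12.4]
force: [-0.6, 0.1, -0.9]
opening: 0.012
gripper_force: 30.0
```

```bash
python3 snap.py w5; python3 - <<'E'
import cv2
im=cv2.imread("pics/w5.png")[60:260,220:420]
cv2.imwrite("pics/c5.png",cv2.resize(im,None,fx=3,fy=3,interpolation=cv2.INTER_CUBIC))
E
```

```text
9.8 [ 0.4819 -0.0078  0.1155] [-179.9655   -0.0767  -12.4039] [-0.5829  0.1403 -0.8912] 0.011981655889613028 29.99978005886078
```

View pics/c5.png

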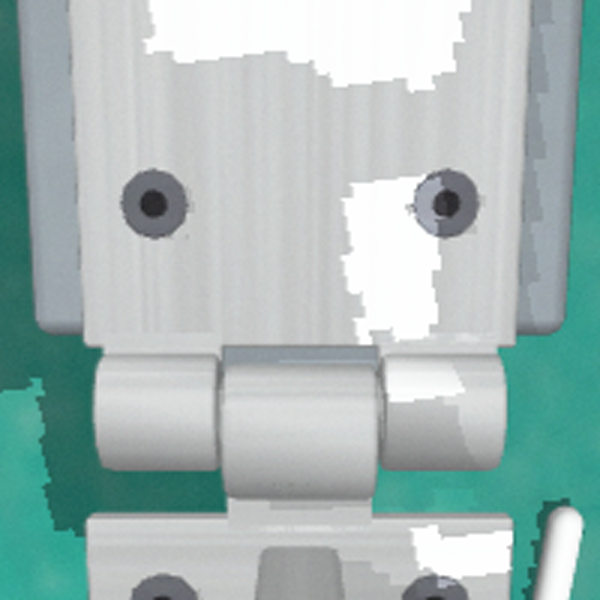

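The crop shows the leaf's knuckle (cols 222–377, rows 362–500) directly above the gap, with the fixed knuckles' outer ends at cols 93 and 506. It is centred along the hinge. Next I'll measure the fore-aft offset.

```bash
python3 edges.py w5 r,195,245,395 r,205,245,395 c,260,165,250 c,280,165,250 c,310,165,250 c,320,165,250 c,330,165,250 c,360,165,250 c,375,165,250
cat > m.py <<'E'
from fit import *
n,far,near,fx=sys.argv[1],*map(float,sys.argv[2:5]); lc=list(map(float,sys.argv[5].split(","))); fc=list(map(float,sys.argv[6].split(",")));pe=float(sys.argv[7])
C,o=pickle.load(open(n+".pkl","rb")); yaw=np.radians(o["orientation"][2]); zu=o["tool_pos"][2]-.0388
row=(far+near)/2
a=tf(o,tang(C,[(320,far)],yaw,-1,zu+.01))[0,0]; b=tf(o,tang(C,[(320,near)],yaw,1,zu+.01))[0,0]
p=tf(o,plane(C,[(320,pe)],zu+.006))[0,0]
k=tf(o,plane(C,[(c,row) for c in lc],zu+.02))[:,1]; f=tf(o,plane(C,[(c,row) for c in fc],.07))[:,1]
A=tf(o,tang(C,[(280,fx)],yaw,1,.06))[0,0]
print("leaf axis far,near,from plate",a,b,p+14,"fixed",A,"| leaf y",k,k.mean(),"fixed y",f,f.mean(),"zu",zu)
E
```

```text
r,195,245,395 [(np.float64(250.8), 132), (np.float64(290.5), 68), (np.float64(293.6), 62), (np.float64(345.3), 43), (np.float64(349.1), 52), (np.float64(388.2), 109)]
r,205,245,395 [(np.float64(251.2), 106), (np.float64(290.7), 54), (np.float64(293.5), 55), (np.float64(345.0), 84), (np.float64(348.5), 26), (np.float64(387.8), 76)]
c,260,165,250 [(np.float64(177.0), 34), (np.float64(179.9), 28), (np.float64(216.2), 54), (np.float64(230.9), 95)]
c,280,165,250 [(np.float64(177.0), 43), (np.float64(180.0), 29), (np.float64(216.2), 59), (np.float64(230.8), 100)]
c,310,165,250 [(np.float64(174.2), 64), (np.float64(182.3), 32), (np.float64(226.2), 59), (np.float64(241.8), 54)]
c,320,165,250 [(np.float64(174.2), 61), (np.float64(183.2), 31), (np.float64(226.3), 51), (np.float64(229.6), 23), (np.float64(237.1), 22), (np.float64(241.7), 47)]
c,330,165,250 [(np.float64(174.2), 56), (np.float64(183.3), 34), (np.float64(226.4), 49), (np.float64(242.1), 51)]
c,360,165,250 [(np.float64(172.4), 46), (np.float64(176.9), 33), (np.float64(180.0), 44), (np.float64(192.7), 59), (np.float64(216.6), 47), (np.float64(231.9), 69), (np.float64(235.5), 53)]
c,375,165,250 [(np.float64(177.0), 44), (np.float64(179.9), 28), (np.float64(216.6), 44), (np.float64(232.0), 68), (np.float64(238.1), 61)]
```

```bash
python3 m.py w5 182.5 226.3 216.3 293.6,345.2 251,290.6,348.8,388 231.5
```

```text
leaf axis far,near,from plate 38.96035069159754 39.82253779204295 40.27240344806522 fixed 39.18251388559317 | leaf y [  9.9138 -11.4057] -0.7459558475010803 fixed y [ 32.3605  13.1902 -14.985  -33.9609] -0.8487788498839226 zu 0.07665616051387898
```

Call:
apply_moves:
  targets:
    - {"travel":[-0.5,0,3],"roll":0,"jaw":0}
    - {"travel":[0,0,4],"roll":0,"jaw":0}
    - {"travel":[0,0,4],"roll":0,"jaw":0}
    - {"travel":[0,0,4],"roll":0,"jaw":0}
    - {"travel":[0,0,3],"roll":0,"jaw":0}
    - {"travel":[0,0,0],"roll":0,"jaw":0}
    - {"travel":[0,0,0],"roll":0,"jaw":0}
    - {"travel":[0,0,0],"roll":0,"jaw":0}

```text
clock: 10.65
tool_pos: [0.4807, -0.008, 0.0967]
orientation: [-180.0, -0.0, -12.4]
force: [0.7, 0.7, -1.3]
opening: 0.0119
gripper_force: 30.0
```

```bash
python3 snap.py w6;python3 edges.py w6 r,200,245,395 r,207,245,395 c,270,165,250 c,280,165,250 c,310,165,250 c,320,165,250 c,330,165,250 c,360,165,250
```

```text
10.65 [ 0.4807 -0.008   0.0967] [-179.9961   -0.0106  -12.432 ] [ 0.722   0.719  -1.2726] 0.011877130461371671 29.999729096889496
r,200,245,395 [(np.float64(286.1), 58), (np.float64(293.7), 51), (np.float64(345.0), 64), (np.float64(350.9), 42), (np.float64(366.9), 68)]
r,207,245,395 [(np.float64(286.2), 47), (np.float64(293.8), 40), (np.float64(345.1), 60), (np.float64(350.8), 26), (np.float64(363.6), 89), (np.float64(394.3), 144)]
c,270,165,250 [(np.float64(178.0), 34), (np.float64(181.1), 23), (np.float64(221.3), 50), (np.float64(230.8), 76)]
c,280,165,250 [(np.float64(178.0), 38), (np.float64(181.2), 24), (np.float64(221.4), 49), (np.float64(230.8), 79)]
c,310,165,250 [(np.float64(174.9), 60), (np.float64(182.3), 29), (np.float64(226.6), 54), (np.float64(241.8), 43)]
c,320,165,250 [(np.float64(174.9), 57), (np.float64(182.7), 26), (np.float64(226.7), 52), (np.float64(241.7), 38)]
c,330,165,250 [(np.float64(174.9), 54), (np.float64(183.0), 25), (np.float64(226.7), 51), (np.float64(242.2), 44)]
c,360,165,250 [(np.float64(172.7), 88), (np.float64(177.7), 27), (np.float64(181.1), 36), (np.float64(184.6), 27), (np.float64(195.1), 29), (np.float64(221.6), 39), (np.float64(231.8), 56), (np.float64(235.8), 86)]
```

```bash
python3 m.py w6 182.5 226.6 221.4 293.7,345.1 286.2,350.8 231.3
```

```text
leaf axis far,near,from plate 38.931897947409965 39.664484427853104 40.336113566929086 fixed 40.357574053967 | leaf y [  9.8592 -11.3733] -0.7570551055997168 fixed y [ 13.6466 -14.392 ] -0.37269773781788906 zu 0.05787088276205413
```

Call:
apply_moves:
  targets:
    - {"travel":[0,-0.3,2],"roll":0,"jaw":0}
    - {"travel":[0,0,2],"roll":0,"jaw":0}
    - {"travel":[0,0,1],"roll":0,"jaw":0}
    - {"travel":[0,0,1],"roll":0,"jaw":0}
    - {"travel":[0,0,0],"roll":0,"jaw":0}
    - {"travel":[0,0,0],"roll":0,"jaw":0}

```text
clock: 11.3
tool_pos: [0.4806, -0.0078, 0.0906]
orientation: [180.0, 0.0, -12.4]
force: [0.2, -0.4, -2.2]
opening: 0.0117
gripper_force: 30.0
```

```bash
python3 snap.py w7;python3 edges.py w7 r,200,235,400 r,207,235,400 c,270,165,250 c,280,165,250 c,310,165,250 c,320,165,250 c,330,165,250 c,360,165,250
```

```text
11.3 [ 0.4806 -0.0078  0.0906] [179.9971   0.0006 -12.432 ] [ 0.2494 -0.4388 -2.2097] 0.011730340896689338 29.999712109565735
r,200,235,400 [(np.float64(239.5), 99), (np.float64(285.5), 57), (np.float64(293.8), 51), (np.float64(345.1), 59), (np.float64(348.8), 26), (np.float64(352.4), 46), (np.float64(369.0), 69), (np.float64(398.3), 174)]
r,207,235,400 [(np.float64(234.8), 25), (np.float64(240.0), 87), (np.float64(285.3), 49), (np.float64(289.1), 27), (np.float64(293.9), 42), (np.float64(345.0), 52), (np.float64(349.1), 24), (np.float64(352.5), 32), (np.float64(370.2), 93), (np.float64(398.3), 197)]
c,270,165,250 [(np.float64(179.0), 35), (np.float64(182.1), 22), (np.float64(223.6), 44), (np.float64(230.8), 76)]
c,280,165,250 [(np.float64(179.0), 38), (np.float64(182.2), 24), (np.float64(223.7), 49), (np.float64(230.8), 78)]
c,310,165,250 [(np.float64(175.8), 62), (np.float64(182.5), 26), (np.float64(226.6), 54), (np.float64(241.8), 44)]
c,320,165,250 [(np.float64(175.8), 58), (np.float64(182.7), 27), (np.float64(226.7), 52), (np.float64(241.8), 38)]
c,330,165,250 [(np.float64(175.8), 54), (np.float64(182.9), 28), (np.float64(226.7), 51), (np.float64(242.2), 42)]
c,360,165,250 [(np.float64(173.6), 85), (np.float64(179.0), 27), (np.float64(224.1), 36), (np.float64(231.9), 56), (np.float64(238.6), 40), (np.float64(243.6), 55)]
```

```bash
python3 m.py w7 182.5 226.6 223.7 293.8,345.1 239.8,285.4,352.4,398.3 231.3; python3 - <<'E'
import cv2
im=cv2.imread("pics/w7.png")[150:260,220:420]
cv2.imwrite("pics/c7.png",cv2.resize(im,None,fx=4,fy=4,interpolation=cv2.INTER_CUBIC))
E
```

```text
leaf axis far,near,from plate 38.92704972506954 39.66058165652488 40.330922987368226 fixed 40.57139528343535 | leaf y [  9.8149 -11.3751] -0.7800925791195672 fixed y [ 32.4877  13.4424 -14.5473 -33.7244] -0.5853984241907924 zu 0.05176441704732207
```

View pics/c7.png

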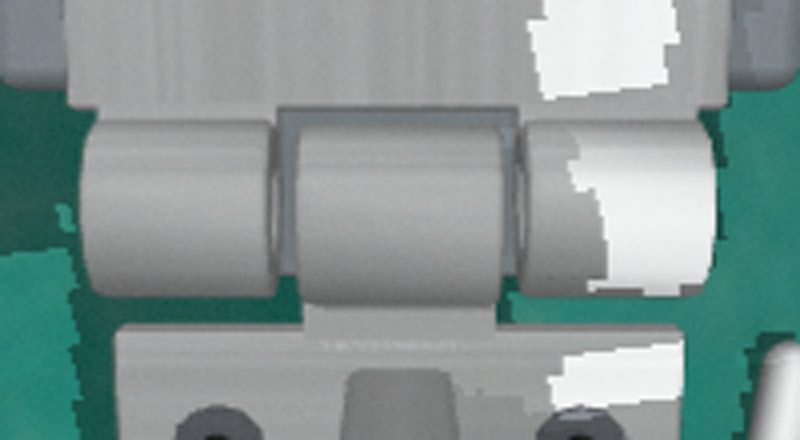

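The knuckle sits in the gap with even margins, about crop cols 277–298 and 500–522. It is roughly 0.9 mm too far back, with near tangent row 304 against 297 for the fixed knuckles. I'll go forward 0.8 mm and down 1.4 mm.

Call:
apply_moves:
  targets:
    - {"travel":[0.4,0,0.7],"roll":0,"jaw":0}
    - {"travel":[0.4,0,0.7],"roll":0,"jaw":0}
    - {"travel":[0,0,0],"roll":0,"jaw":0}
    - {"travel":[0,0,0],"roll":0,"jaw":0}
    - {"travel":[0,0,0],"roll":0,"jaw":0}

```text
clock: 11.85
tool_pos: [0.4814, -0.0079, 0.0892]
orientation: [-180.0, -0.0, -12.4]
force: [-0.1, 0.4, -1.6]
opening: 0.0116
gripper_force: 30.0
```

```bash
python3 snap.py w8;python3 edges.py w8 r,200,235,400 r,207,235,400 c,270,165,250 c,280,165,250 c,310,165,250 c,320,165,250 c,330,165,250 c,360,165,250
```

```text
11.85 [ 0.4814 -0.0079  0.0892] [-179.9989   -0.0011  -12.4349] [-0.0997  0.4273 -1.6415] 0.011631219178891044 29.99974250793457
r,200,235,400 [(np.float64(239.0), 113), (np.float64(285.3), 62), (np.float64(293.7), 54), (np.float64(345.0), 59), (np.float64(349.0), 26), (np.float64(352.6), 56), (np.float64(368.6), 60), (np.float64(399.0), 155)]
r,207,235,400 [(np.float64(239.3), 88), (np.float64(285.1), 56), (np.float64(293.9), 41), (np.float64(345.0), 52), (np.float64(349.3), 22), (np.float64(352.7), 44), (np.float64(370.3), 83), (np.float64(399.0), 188)]
c,270,165,250 [(np.float64(181.0), 37), (np.float64(184.2), 24), (np.float64(226.3), 50), (np.float64(230.8), 79)]
c,280,165,250 [(np.float64(181.1), 42), (np.float64(184.2), 25), (np.float64(226.3), 48), (np.float64(230.9), 79)]
c,310,165,250 [(np.float64(177.9), 59), (np.float64(182.1), 27), (np.float64(226.2), 62), (np.float64(241.8), 44)]
c,320,165,250 [(np.float64(177.9), 56), (np.float64(182.2), 27), (np.float64(226.3), 40), (np.float64(241.7), 39)]
c,330,165,250 [(np.float64(177.8), 53), (np.float64(183.0), 27), (np.float64(226.3), 40), (np.float64(242.2), 42)]
c,360,165,250 [(np.float64(176.0), 94), (np.float64(181.0), 30), (np.float64(184.1), 22), (np.float64(226.6), 37), (np.float64(233.6), 94), (np.float64(243.6), 26)]
```

Near tangents now match (226.3 against 226.3), the hinge-direction centres agree within about 0.2 mm, and the height from the encoders is 50.4 mm. The grip is 30 N and there is no contact load. I'll hand the job in.

```bash
python3 -c "
from plant import ctrl
print(ctrl.close_job())"
```

```text
the job is handed in; nothing more can be done
None
```

I handed the job in with the single-knuckle leaf still gripped at 30 N and its knuckle in the gap, lined up by my last camera measurement to within about 0.5 mm of the fixed axis; the hand-in returned no verdict.

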